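# Pack and wedge a bearing housing tight in its clamp fixture

### The arm

A 6-joint arm with a two-finger parallel gripper is mounted at the origin on the work surface. World frame = base frame: x ahead of the robot, y to its left, z up, the work surface at z = 0. Lengths are in m, angles in degrees, forces in N, time in s.
With the tool pointing down it reaches from about 0.425 to 1.125 m from the base axis. Payload 14.9 kg.
Tool frame: the origin (TCP) lies at the very end of the fingers, on their centre line; the grasp point (between the pads) lies arm.grip_point_offset behind it (arm.grip_point_offset is the distance from the TCP to the grasp point, in m); z points along the fingers, y is the line along which they close (so a half turn about z gives the same grasp; the last joint's range is limited). The gripper opens to 91 mm and grips with 3 to 60 N. Pads are 32 mm wide; open, the fingers measure 118 mm over their backs; the gripper's body (76 mm by 178 mm) begins 60 mm behind the grasp point.
Start: joints at [-1.908, 21.709, 99.362, -0, 58.929, -1.908], TCP at [0.7, -0, 0.214] pointing down, gripper open.
Joint ranges: [-158.91, 158.91], [-42.39, 125.64], [0.06, 152.35], [-60.88, 240.88], [17.5, 164.5], [-176.32, 176.32]. Speed limits (degrees/s): [108.29, 108.29, 136.94, 180, 180, 180].

### API

Orientations are given as [roll, pitch, yaw] about the fixed x, y, z axes, in that order (R = Rz(yaw) Ry(pitch) Rx(roll)).
In Python, from cell import arm, cams gives the robot as it stands.
- The arm moves only by the tool servo_tool, never from a script. Its argument "steps" is a list of rows, each a list of 7 numbers: the finger opening in mm, from 0 to 91.2, then the shift along the tool's x, y, z in shares of 50 cm (1.0 is 50 cm), then the turn, a rotation vector about the tool's x, y, z in shares of 90 degrees (1.0 is 90 degrees). A call has 1 to 20 rows; each row is the pose to reach, as a shift and turn from the pose commanded when the call began, along the tool's axes at that moment; what a row does not reach only later rows make up. A row lasts 1/8 s, in which the tool goes at most 62.5 mm and 10.7 degrees, less where a joint would pass 70% of its speed; a pose out of reach is approached as far as the arm can. A shift or turn number past 1, either way, is cut back to 1. A call with a gripper value outside its range is refused whole. The fingers move at their own pace and stop on an object; "newtons" is the grip in N (left out, the last holds). Time passes only in rows, so rows that repeat a pose let the fingers close. It gives the time, the measured TCP pose, the force, the opening and the grip force at its end, in the units of the state.
- arm.get_obs(): the state, without advancing time (a new reading comes with each control period).
- cams.read_camera(name): name is "scene" or "side" or "wrist"; returns a dict with "image" (384x512x3 uint8, red, green, blue), "range_z" (384x512 float32, m along the optical axis (not along the pixel's ray), 0 where there is no reading), "fx", "fy", "cx", "cy" (pixels), "eye" and "orientation" of the camera in the world. Camera axes: x right, y up, looking along -z (the intrinsics and any distortion apply to the point x, -y, -z); pixel columns grow to the right and rows downward; lengths in m; the calibration is good to about 2 mm. A picture is of the moment at which its call begins.
- arm.sign_off(): hands the job in; it is judged then, once.
The state is a dict: "clock": time; "joint_pos": joint angles; "qd": joint speeds; "joint_efforts": joint torques, N m; "position": TCP position; "ee_rot": TCP orientation; "ft_force": force on the tool from outside, world axes, zero at the start; "moment": the same for the moment, N m; "width": opening from 0.0 (shut) to 1.0 (fully open); "finger_force": force on a finger pad.
Only numpy, scipy, OpenCV 4.12 (cv2) and the standard library are available. Lean on these libraries where they do the work, as an engineer would, in place of code of your own. Each camera call takes 0.05 s, during which the arm holds its last target. There are 200 camera calls.

### The job

The grey bearing housing sits loose on the clamp bed between the tall fixed jaw and the stop block. Stand loose aluminium spacers upright side by side on the bed in the gap between housing and stop, as many as are needed (one or two), then push the wedge, thin end down, squarely into what is left of the gap until you feel it jam between spacer and stop clear of the bed, with the housing driven tight against the jaw. Finish while still holding the wedge in your grip and pressed in; leave unused spacers off the bed and do not disturb the other things on the bench.

Things in the scene. Friction and masses are not known exactly. Their poses are not given: they have to be found in the camera images.
- fixture: dark steel clamp bed bolted to the bench, a plate 120 mm (its x) by 210 mm (its y) and 15 mm thick; origin at the centre of its underside, z up. The bare steel fixed jaw (100 mm along x, 22 mm thick, 60 mm tall above the bed) stands at its +y end. The housing, the gap and the stop follow in the -y direction, all centred on x = 0.
- jaw: the fixed jaw, part of the bed; origin at the centre of its underside, on the bed's top. Its inner face looks to the bed's -y and is 11 mm from this origin.
- jaw_face (a point): lower middle of the fixed jaw's inner face, at the height of the bed's top (15 mm above the bench); fixed at x 0, y +83 mm in the bed's frame.
- stop: bare steel stop block bolted rigidly on the bed, 90 mm (x) by 30 mm (y) by 55 mm tall, axes parallel to the bed's; origin at the centre of its underside. Its place along the bed's y differs from job to job.
- stop_face (a point): lower middle of the stop's face that looks to the housing (+y), on the bed's top. The distance jaw_face to stop_face less the housing's 60 mm is the whole slack: 42 to 68 mm.
- housing: loose bearing housing, grey block 60 x 60 mm and 55 mm tall with a round steel boss (36 mm wide, 18 mm high) on top, 0.55 kg; origin at the centre of its underside. It stands on the bed 1 to 4 mm short of the jaw and slides when pushed.
- spacer_a: one of three equal loose aluminium spacers: block 40 mm (its x) wide, 16 mm (its y) thick, 55 mm tall, with a centred grip fin on top 28 mm (x) by 8 mm (y), 28 mm tall (83 mm over all), about 0.11 kg. Origin at the centre of its underside, z up; it stands upright on the bench. Gripping the fin across its 28 mm (fingers closing along x) leaves its neighbours clear.
- spacer_b: one of three equal loose aluminium spacers: block 40 mm (its x) wide, 16 mm (its y) thick, 55 mm tall, with a centred grip fin on top 28 mm (x) by 8 mm (y), 28 mm tall (83 mm over all), about 0.11 kg. Origin at the centre of its underside, z up; it stands upright on the bench. Gripping the fin across its 28 mm (fingers closing along x) leaves its neighbours clear.
- spacer_c: one of three equal loose aluminium spacers: block 40 mm (its x) wide, 16 mm (its y) thick, 55 mm tall, with a centred grip fin on top 28 mm (x) by 8 mm (y), 28 mm tall (83 mm over all), about 0.11 kg. Origin at the centre of its underside, z up; it stands upright on the bench. Gripping the fin across its 28 mm (fingers closing along x) leaves its neighbours clear.
- wedge: loose aluminium wedge standing thin end down on the bench: 40 mm (its x) wide, 12 mm (its y) thick at the foot, evenly thicker on both sides to 42 mm at the shoulder 60 mm up; on top a fin like the spacers' (28 mm tall), 0.19 kg. Origin at the centre of its foot. Between the 55 mm walls it jams in a remaining gap of about 14 to 37 mm; in a wider one its foot meets the bed and it stays loose.
- socket: bystander: short steel socket, 28 mm wide, 32 mm tall; origin under its centre
- nut: bystander: black collar nut, 34 mm wide, 14 mm tall; origin under its centre
- wrench: bystander: wrench 180 mm long lying along its x; origin under its middle
- screwdriver: bystander: screwdriver 200 mm long lying along its x; origin under its middle
- oiler: bystander: white bottle, 48 mm wide, 130 mm tall; origin under its centre
- hub: bystander: steel hub, 60 mm wide, 40 mm tall; origin under its centre
Not all that is in view belongs to the job. What is shaped like the spacer_c but black is not meant.

How it is judged (in metres and radians):
On the way:
1. a spacer stands upright on the bed in the gap between housing and stop (((x of spacer_a in the frame of fixture between -0.02 and 0.02 m and y of spacer_a in the frame of fixture between -0.045 and 0.03 m and z of spacer_a in the frame of fixture between 0.012 and 0.019 m and angle between spacer_a's own z axis and vertical below 0.12 rad and angle between the y axis of spacer_a and the y axis of fixture, either way round below 0.15 rad) or (x of spacer_b in the frame of fixture between -0.02 and 0.02 m and y of spacer_b in the frame of fixture between -0.045 and 0.03 m and z of spacer_b in the frame of fixture between 0.012 and 0.019 m and angle between spacer_b's own z axis and vertical below 0.12 rad and angle between the y axis of spacer_b and the y axis of fixture, either way round below 0.15 rad) or (x of spacer_c in the frame of fixture between -0.02 and 0.02 m and y of spacer_c in the frame of fixture between -0.045 and 0.03 m and z of spacer_c in the frame of fixture between 0.012 and 0.019 m and angle between spacer_c's own z axis and vertical below 0.12 rad and angle between the y axis of spacer_c and the y axis of fixture, either way round below 0.15 rad))), for 0.2 s.
At the end, for the whole second after the job is handed in: Wedge held by the fingers (>2 N), still, upright (0.15 rad), within 15 mm of the centre line, foot 1.5 to 51 mm above the bed, over 2 N on stop and on a spacer; housing square, within 2.5 mm of the jaw, over 1.5 N on it; each spacer upright on the bed in the gap or off the bed on the bench (x of wedge in the frame of fixture between -0.015 and 0.015 m and z of wedge in the frame of fixture between 0.0165 and 0.066 m and angle between wedge's own z axis and vertical below 0.15 rad and contact force between wedge and stop above 2 N and contact force between wedge and fixture below 0.5 N and contact force between the fingers and wedge above 2 N and linear speed of wedge below 0.01 m/s and (contact force between wedge and spacer_a above 2 N or contact force between wedge and spacer_b above 2 N or contact force between wedge and spacer_c above 2 N) and contact force between housing and jaw above 1.5 N and y of housing in the frame of fixture above 0.0505 m and angle between housing's own z axis and vertical below 0.06 rad and angle between the y axis of housing and the y axis of fixture, either way round below 0.06 rad and ((x of spacer_a in the frame of fixture between -0.02 and 0.02 m and y of spacer_a in the frame of fixture between -0.045 and 0.03 m and z of spacer_a in the frame of fixture between 0.012 and 0.019 m and angle between spacer_a's own z axis and vertical below 0.12 rad and angle between the y axis of spacer_a and the y axis of fixture, either way round below 0.15 rad) or height (world z) of spacer_a below 0.0125 m) and ((x of spacer_b in the frame of fixture between -0.02 and 0.02 m and y of spacer_b in the frame of fixture between -0.045 and 0.03 m and z of spacer_b in the frame of fixture between 0.012 and 0.019 m and angle between spacer_b's own z axis and vertical below 0.12 rad and angle between the y axis of spacer_b and the y axis of fixture, either way round below 0.15 rad) or height (world z) of spacer_b below 0.0125 m) and ((x of spacer_c in the frame of fixture between -0.02 and 0.02 m and y of spacer_c in the frame of fixture between -0.045 and 0.03 m and z of spacer_c in the frame of fixture between 0.012 and 0.019 m and angle between spacer_c's own z axis and vertical below 0.12 rad and angle between the y axis of spacer_c and the y axis of fixture, either way round below 0.15 rad) or height (world z) of spacer_c below 0.0125 m)); the arm keeps its last pose, push and grip.
It fails at once if a bystander (socket, nut, wrench, screwdriver, oiler or hub) is moved by more than 30 mm (distance of any of socket, nut, wrench, screwdriver, oiler, hub from where it was at the start of the episode above 0.03 m).
It also fails if it takes over 64 s, if anything falls off the work surface, if the arm or the gripper's body presses on something with over 40 N, if the wrist force passes 120 N, or if a joint passes its speed limit or range.

## Working session

There is one attempt and no reset: what is moved stays moved. The work goes in short steps, Python scripts to look and compute and a tool call to move; the robot and the scene stay as the last step left them, time stands still between calls to the robot, and variables do not carry over. Pictures are saved under pics/ and viewed, at most 12 in all, crops included, and the job is handed in when it is done.

Besides the shell and the picture viewer there is one more tool, called after "Call:" by a JSON object that holds its "op" and its "data", one argument or row to a line. servo_tool: Moves the arm, as the interface text tells. Its arguments: {"type":"object","properties":{"steps":{"type":"array","items":{"type":"array","items":{"type":"number"}}},"newtons":{"type":"number"}},"required":["steps"]}

```bash
mkdir -p pics; cat > h.py <<'E'
import numpy as np, cv2
from scipy.spatial.transform import Rotation as Rn
from cell import arm, cams
def cloud(c):
    h,w=c["range_z"].shape; v,u=np.mgrid[:h,:w]; z=c["range_z"]
    p=np.stack([(u-c["cx"])/c["fx"]*z,-(v-c["cy"])/c["fy"]*z,-z],-1)
    o=np.array(c["orientation"])
    R=o if o.shape==(3,3) else Rn.from_euler("xyz",o,degrees=True).as_matrix()
    P=p@R.T+np.array(c["eye"]); P[z==0]=np.nan
    return P
def save(c,n): cv2.imwrite(n,cv2.cvtColor(c["image"],cv2.COLOR_RGB2BGR))
E
python3 - <<'E'
from h import *
ims=[]
for n in("scene","side","wrist"):
    c=cams.read_camera(n); np.savez(n+"0.npz",**c); save(c,f"pics/{n}0.png")
    P=cloud(c); print(n,c["eye"],c["orientation"],c["fx"],[k for k in c], np.nanmedian(P[...,2]))
print(arm.get_obs(), arm.grip_point_offset)
E
```

```text
scene [1.13821094 0.10510483 0.84675749] [34.71447699 -0.99954648 95.96047584] 399.75132817390477 ['image', 'range_z', 'fx', 'fy', 'cx', 'cy', 'eye', 'orientation'] -0.0004095842029953056
side [ 0.39929978 -0.85134897  0.62509694] [ 58.50274234   1.09068879 -11.69278649] 418.9694992637065 ['image', 'range_z', 'fx', 'fy', 'cx', 'cy', 'eye', 'orientation'] -0.00015928299937573165
wrist [0.6999803  0.0657723  0.38504521] [-13.52234028   0.06260859  -0.07963969] 264.3361173923815 ['image', 'range_z', 'fx', 'fy', 'cx', 'cy', 'eye', 'orientation'] 0.011688275565239492
{'clock': 0.15, 'joint_pos': array([-1.90765332e+00,  2.17318809e+01,  9.93867895e+01, -9.12553047e-04,
        5.89287858e+01, -1.90667518e+00]), 'qd': array([ 0.01242922,  0.02901747, -0.08131088,  0.02613878,  0.0491774 ,
       -0.0053215 ]), 'joint_efforts': array([-6.05650021e-04, -7.64114213e+01, -4.34656477e+01,  6.51094434e-02,
        4.09642188e-02, -4.73684588e-05]), 'position': array([6.99708549e-01, 3.96156234e-06, 2.13445464e-01]), 'ee_rot': array([-1.79952544e+02, -7.98140530e-04,  8.99994928e+01]), 'ft_force': array([ 0.70232464, -0.57659703, -0.23147445]), 'moment': array([ 0.01203651, -0.07938393, -0.00365064]), 'finger_force': 0.0, 'width': 1.0040254552331687} 0.0188
```

View pics/scene0.png

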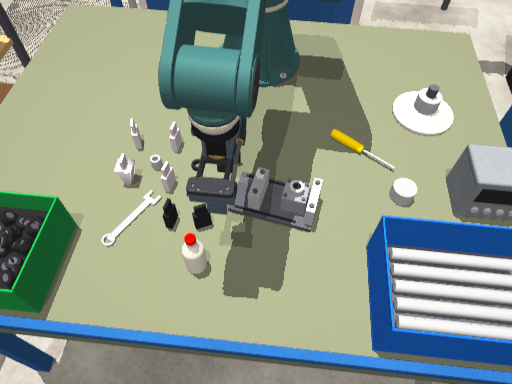

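View pics/side0.png

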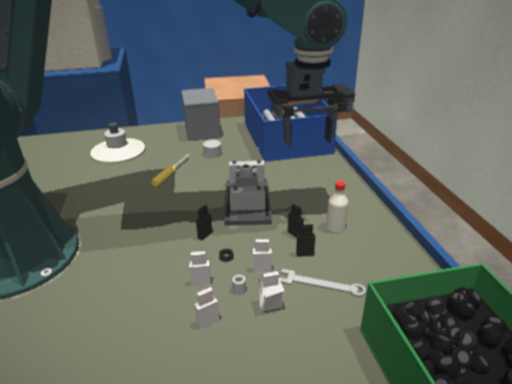

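```bash
python3 - <<'E'
from h import *
tiles=[]
for n in("scene","side"):
    c=dict(np.load(n+"0.npz")); P=cloud(c); im=c["image"].astype(int)
    z=P[...,2]; m=(z>0.012)&(z<0.095)&(P[...,0]>0.35)&(P[...,0]<1.0)&(P[...,1]>-.5)&(P[...,1]<.25)
    k,l,s,_=cv2.connectedComponentsWithStats(m.astype(np.uint8))
    for i in range(1,k):
        if s[i,4]<25: continue
        q=P[l==i]; top=q[q[:,2]>np.max(q[:,2])-.012]
        b=im[l==i].mean()
        r=cv2.minAreaRect((top[:,:2]*1000).astype(np.float32))
        print(n,"px",s[i,:2]+s[i,2:4]//2,s[i,4],"ctr",q[:,:2].mean(0).round(3),"top",top[:,:2].mean(0).round(3),"zmax",q[:,2].max().round(3),"bright",int(b),"rect",np.round(r[1]),round(r[2]))
s=cv2.imread("pics/scene0.png")[110:240,95:335]; d=cv2.imread("pics/side0.png")[150:340,170:370]
a=cv2.resize(s,(780,422),interpolation=2); cv2.imwrite("pics/c1.png",a)
cv2.imwrite("pics/c2.png",cv2.resize(d,(620,589),interpolation=2))
E
```

```text
scene px [135 132] 180 ctr [ 0.426 -0.288] top [ 0.42  -0.291] zmax 0.085 bright 174 rect [29.  8.] 18
scene px [175 135] 228 ctr [ 0.422 -0.18 ] top [ 0.419 -0.182] zmax 0.083 bright 162 rect [ 8. 27.] 84
scene px [124 168] 408 ctr [ 0.551 -0.277] top [ 0.545 -0.279] zmax 0.089 bright 193 rect [30.  9.] 2
scene px [156 160] 113 ctr [ 0.493 -0.219] top [ 0.492 -0.22 ] zmax 0.034 bright 179 rect [27. 28.] 73
scene px [168 175] 267 ctr [ 0.556 -0.169] top [ 0.553 -0.171] zmax 0.084 bright 164 rect [ 9. 29.] 81
scene px [275 198] 3396 ctr [0.587 0.11 ] top [0.582 0.157] zmax 0.091 bright 118 rect [65. 79.] 81
scene px [ 26 244] 2487 ctr [ 0.771 -0.437] top [ 0.786 -0.43 ] zmax 0.095 bright 53 rect [191. 108.] 0
scene px [170 212] 286 ctr [ 0.664 -0.139] top [ 0.66  -0.141] zmax 0.085 bright 33 rect [ 8. 29.] 80
scene px [ 37 256] 2487 ctr [ 0.822 -0.373] top [ 0.819 -0.371] zmax 0.095 bright 49 rect [ 41. 224.] 80
scene px [201 215] 311 ctr [ 0.662 -0.064] top [ 0.659 -0.064] zmax 0.085 bright 33 rect [10. 27.] 28
scene px [194 255] 509 ctr [ 0.777 -0.054] top [ 0.772 -0.057] zmax 0.095
[... 755 characters left out ...]
 254] 60 ctr [ 0.477 -0.116] top [ 0.477 -0.116] zmax 0.016 bright 54 rect [33. 30.] 81
side px [199 267] 534 ctr [ 0.413 -0.19 ] top [ 0.413 -0.187] zmax 0.084 bright 145 rect [11. 27.] 83
side px [271 290] 725 ctr [ 0.539 -0.29 ] top [ 0.541 -0.284] zmax 0.089 bright 159 rect [28. 11.] 0
side px [239 283] 192 ctr [ 0.488 -0.227] top [ 0.489 -0.225] zmax 0.033 bright 141 rect [26. 27.] 60
side px [444 318] 6702 ctr [ 0.81  -0.433] top [ 0.803 -0.439] zmax 0.095 bright 39 rect [199. 126.] 0
side px [207 307] 646 ctr [ 0.416 -0.3  ] top [ 0.416 -0.296] zmax 0.084 bright 141 rect [28. 10.] 19
side px [382 338] 1636 ctr [ 0.689 -0.441] top [ 0.689 -0.44 ] zmax 0.095 bright 48 rect [  3. 126.] 0
```

View pics/c1.png

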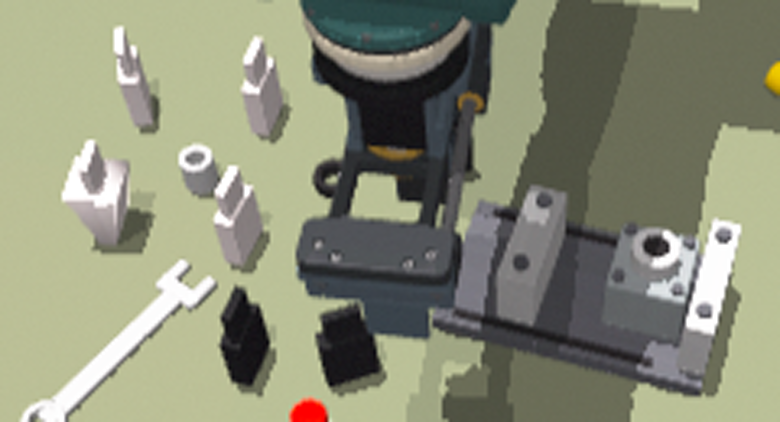

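View pics/c2.png

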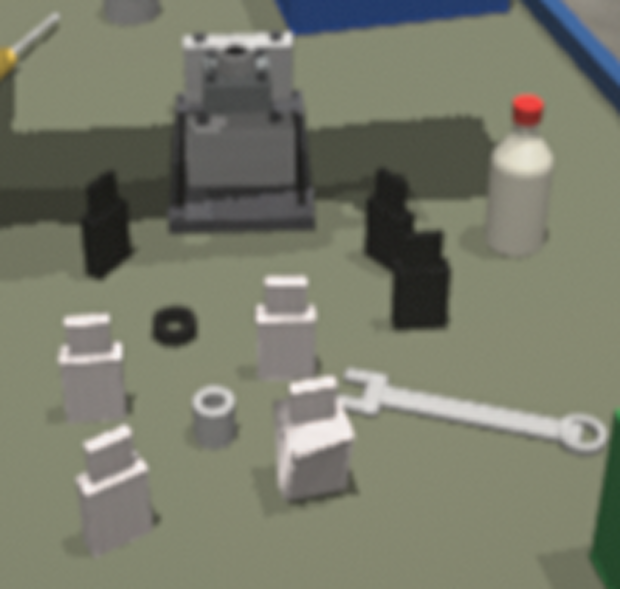

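```bash
cat > bed.py <<'E'
from h import *
def edges(P,lab):
    X=P.reshape(-1,3); X=X[~np.isnan(X[:,0])]
    X=X[(np.abs(X[:,0]-.58)<.12)&(np.abs(X[:,1]-.1)<.16)]
    t=X[(X[:,2]>.066)&(X[:,2]<.079)]
    g=np.zeros((240,320),np.uint8); ij=((t[:,:2]-[.46,-.06])*1000).astype(int)
    g[ij[:,0].clip(0,239),ij[:,1].clip(0,319)]=1
    g=cv2.morphologyEx(g,cv2.MORPH_CLOSE,np.ones((4,4)))
    k,l,s,_=cv2.connectedComponentsWithStats(g)
    for i in range(1,k):
        if s[i,4]<300: continue
        sel=l[ij[:,0].clip(0,239),ij[:,1].clip(0,319)]==i
        q=t[sel]; r=cv2.minAreaRect((q[:,:2]*1000).astype(np.float32))
        print(lab,len(q),"ctr",np.round(r[0],1),"size",np.round(r[1],1),"ang",round(r[2],1),"z",np.median(q[:,2]).round(4))
    return g
if __name__=="__main__":
    for n in("scene","side","wrist"):
        c=dict(np.load(n+"0.npz")); edges(cloud(c),n)
E
python3 bed.py
```

```text
scene 241 ctr [565.   61.8] size [27.8 87.3] ang 79.2 z 0.0689
scene 197 ctr [591.3 196.2] size [20.2 96.6] ang 79.3 z 0.0738
scene 232 ctr [582.  152.8] size [56.4 54.7] ang 80.5 z 0.0692
wrist 1970 ctr [563.8  60.6] size [28.9 90. ] ang 79.4 z 0.0711
wrist 3294 ctr [588.8 157.4] size [ 78.  100.2] ang 89.1 z 0.0722
```

View pics/wrist0.png

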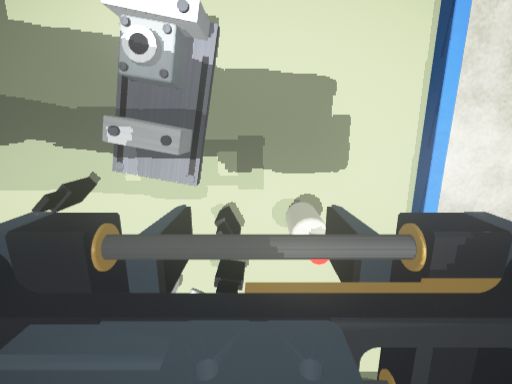

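Candidates: white fins at scene px (168,175), (175,135), (135,132) are the spacers. The block flaring upward at (124,168) is the wedge (zmax 0.089). The black ones at (170,212), (201,215) and side (204,221) are decoys. The crops confirm this.

The bed yaw is about -10.8° and the slack about 51 mm. One spacer leaves a gap of about 35 mm, so I'll use one: the spacer at (0.550, -0.173), closest to the bed.

The rows are not in the units I measure in: shifts go in shares of 50 cm and turns go in shares of 90 degrees. I convert before sending: -173 mm is -0.346, -100 mm is -0.2, 10.5 degrees is 0.1167.

Call:
{"op": "servo_tool", "data": {
  "steps": [
    [70,-0.12,-0.1,0.1,0,0,0.0556],
    [70,-0.24,-0.2,0.12,0,0,0.1111],
    [70,-0.346,-0.298,0.14,0,0,0.1167],
    [70,-0.346,-0.298,0.18,0,0,0.1167],
    [70,-0.346,-0.298,0.2,0,0,0.1167],
    [70,-0.346,-0.298,0.2,0,0,0.1167]
  ],
  "newtons": 20
}}

```text
clock: 0.9
position: [0.551, -0.1729, 0.1135]
ee_rot: [-180.0, -0.0, 79.5]
ft_force: [0.9, -0.2, 0.2]
width: 0.767
finger_force: 0.0
```

```bash
python3 - <<'E'
from h import *
c=cams.read_camera("wrist"); save(c,"pics/w1.png"); P=cloud(c); z=P[...,2]
np.savez("w1.npz",**c)
m=(z>.072)&(z<.095)&(abs(P[...,0]-.55)<.06)&(abs(P[...,1]+.2)<.13)
k,l,s,_=cv2.connectedComponentsWithStats(m.astype(np.uint8))
for i in range(1,k):
    if s[i,4]>15:
        q=P[l==i]; print(s[i],cv2.minAreaRect((q[:,:2]*1000).astype(np.float32)),q.mean(0))
o=arm.get_obs(); print(o["position"],o["ee_rot"],o["clock"])
E
```

```text
[240 206  35  14 465] ((549.9723510742188, -172.19290161132812), (8.315775871276855, 27.68223762512207), 78.78475952148438) [ 0.55001928 -0.17122473  0.08209879]
[ 0.55173599 -0.17267492  0.11415821] [ 1.79986124e+02 -2.40299277e-03  7.95179075e+01] 0.95
```

In the tool's units: 54 mm is 0.108, -30 mm is -0.06, 0.7 degrees is 0.0078.

Call:
{"op": "servo_tool", "data": {
  "steps": [
    [70,0.001,-0.002,0.054,0,0,0.0078],
    [70,0.001,-0.002,0.108,0,0,0.0078],
    [70,0.001,-0.002,0.108,0,0,0.0078],
    [24,0.001,-0.002,0.108,0,0,0.0078],
    [24,0.001,-0.002,0.108,0,0,0.0078],
    [24,0.001,-0.002,0.108,0,0,0.0078],
    [24,0.001,-0.002,0.108,0,0,0.0078],
    [24,0.001,-0.002,0.06,0,0,0.0078],
    [24,0.001,-0.002,-0.06,0,0,0.0078],
    [24,0.001,-0.002,-0.06,0,0,0.0078]
  ],
  "newtons": 25
}}

```text
clock: 2.2
position: [0.5525, -0.1732, 0.1481]
ee_rot: [179.6, 0.1, 78.8]
ft_force: [0.5, -0.4, -1.8]
width: 0.3
finger_force: 25.0
```

In the tool's units: 200 mm is 0.4, 150 mm is 0.3.

Call:
{"op": "servo_tool", "data": {
  "steps": [
    [24,0.06,-0.006,-0.08,0,0,0],
    [24,0.18,-0.018,-0.12,0,0,0],
    [24,0.3,-0.03,-0.12,0,0,0],
    [24,0.4,-0.036,-0.12,0,0,0],
    [24,0.4,-0.036,-0.12,0,0,0],
    [24,0.4,-0.036,-0.12,0,0,0]
  ]
}}

```text
clock: 2.95
position: [0.5709, 0.0272, 0.2032]
ee_rot: [-179.9, 0.0, 78.8]
ft_force: [1.5, -1.0, -0.9]
width: 0.305
finger_force: 25.0
```

```bash
python3 - <<'E'
from bed import *
for n in("wrist","scene"):
    c=cams.read_camera(n); save(c,f"pics/{n}2.png"); np.savez(n+"2.npz",**c)
    P=cloud(c); edges(P,n)
    if n=="wrist":
        # profile along bed y through centre line, relative to stop ctr
        u=np.array([.187,.982]); v=np.array([.982,-.187]); X=P.reshape(-1,3); X=X[~np.isnan(X[:,0])]
        d=X[:,:2]-[.564,.0605]; a=d@u*1000; b=d@v*1000
        s=(abs(b)<28)&(a>-25)&(a<170)&(X[:,2]<.11)
        for t in range(-24,170,2):
            k=s&(abs(a-t)<1); print(t,(X[k,2].max()*1000).round() if k.any() else None,end="; ")
o=arm.get_obs(); print(o["position"],o["ee_rot"],o["clock"])
E
```

```text
wrist 1925 ctr [563.1  60.5] size [29.8 89.2] ang 80.0 z 0.0711
wrist 4203 ctr [582.6 163.8] size [85.9 99. ] ang 79.8 z 0.075
-24 18.0; -22 None; -20 None; -18 None; -16 70.0; -14 73.0; -12 73.0; -10 72.0; -8 73.0; -6 73.0; -4 78.0; -2 79.0; 0 78.0; 2 79.0; 4 78.0; 6 73.0; 8 73.0; 10 73.0; 12 73.0; 14 73.0; 16 17.0; 18 18.0; 20 18.0; 22 18.0; 24 18.0; 26 17.0; 28 17.0; 30 18.0; 32 18.0; 34 18.0; 36 18.0; 38 18.0; 40 17.0; 42 18.0; 44 18.0; 46 19.0; 48 18.0; 50 17.0; 52 18.0; 54 18.0; 56 18.0; 58 18.0; 60 18.0; 62 72.0; 64 72.0; 66 78.0; 68 79.0; 70 79.0; 72 79.0; 74 89.0; 76 90.0; 78 90.0; 80 91.0; 82 92.0; 84 91.0; 86 92.0; 88 91.0; 90 92.0; 92 91.0; 94 91.0; 96 91.0; 98 91.0; 100 91.0; 102 91.0; 104 90.0; 106 90.0; 108 90.0; 110 88.0; 112 80.0; 114 79.0; 116 78.0; 118 78.0; 120 72.0; 122 70.0; 124 67.0; 126 78.0; 128 78.0; 130 78.0; 132 78.0; 134 78.0; 136 80.0; 138 78.0; 140 78.0; 142 78.0; 144 78.0; 146 78.0; 148 75.0; 150 None; 152 None; 154 None; 156 None; 158 None; 160 None; 162 None; 164 None; 166 None; 168 None; scene 234 ctr [565.5  61.8] size [27.1 86.5] ang 79.6 z 0.069
scene 408 ctr [585.1 165.3] size [82.9 97.6] ang 79.1 z 0.0724
[0.57102745 0.0264574  0.20346181] [-1.79961643e+02  1.21897341e-02  7.87444703e+01] 3.05
```

View pics/wrist2.png

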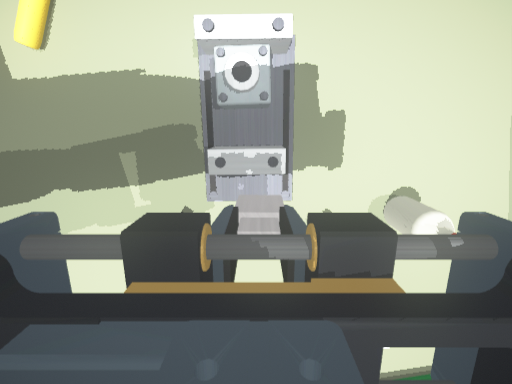

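In the tool's units: 127 mm is 0.254, -14.4 mm is -0.0288, -0.8 degrees is -0.0089.

Call:
{"op": "servo_tool", "data": {
  "steps": [
    [24,0.08,-0.014,0,0,0,-0.0089],
    [24,0.156,-0.0288,0,0,0,-0.0089],
    [24,0.156,-0.0288,0,0,0,-0.0089],
    [24,0.156,-0.0288,0.08,0,0,-0.0089],
    [24,0.156,-0.0288,0.16,0,0,-0.0089],
    [24,0.156,-0.0288,0.22,0,0,-0.0089],
    [24,0.156,-0.0288,0.24,0,0,-0.0089],
    [24,0.156,-0.0288,0.25,0,0,-0.0089],
    [24,0.156,-0.0288,0.254,0,0,-0.0089],
    [24,0.156,-0.0288,0.254,0,0,-0.0089]
  ]
}}

```text
clock: 4.3
position: [0.5739, 0.1061, 0.0798]
ee_rot: [179.9, -0.1, 79.5]
ft_force: [-8.8, 0.8, 30.5]
width: 0.305
finger_force: 25.2
```

```bash
python3 - <<'E'
from h import *
o=arm.get_obs(); print(o["position"],o["ft_force"],o["moment"])
a=[]
for n,(r0,c0) in dict(scene=(140,210),side=(130,180)).items():
    c=cams.read_camera(n); np.savez(n+"3.npz",**c)
    a.append(cv2.resize(c["image"][r0:r0+110,c0:c0+130][...,::-1],(399,338),interpolation=2))
cv2.imwrite("pics/p3.png",np.hstack(a))
E
```

```text
[0.57387873 0.10614234 0.07978334] [-8.84679978  0.78919038 30.49528359] [ 0.21463626  1.96368501 -0.03323255]
```

View pics/p3.png

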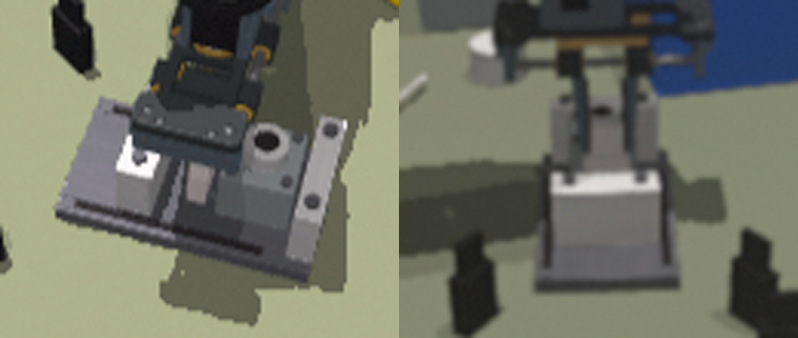

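In the tool's units: -127 mm is -0.254, -80 mm is -0.16.

Call:
{"op": "servo_tool", "data": {
  "steps": [
    [24,0,0,-0.003,0,0,0],
    [24,0,0,-0.005,0,0,0],
    [60,0,0,-0.005,0,0,0],
    [60,0,0,-0.005,0,0,0],
    [60,0,0,-0.005,0,0,0],
    [60,0,0,-0.06,0,0,0],
    [60,0,0,-0.16,0,0,0],
    [60,-0.16,0,-0.254,0,0,0],
    [60,-0.16,0,-0.254,0,0,0]
  ]
}}

```text
clock: 5.52
position: [0.5581, 0.0266, 0.2058]
ee_rot: [179.9, -0.0, 79.6]
ft_force: [-0.2, 0.2, -1.0]
width: 0.659
finger_force: 0.0
```

```bash
python3 - <<'E'
from h import *
c=cams.read_camera("wrist"); save(c,"pics/w4.png"); np.savez("w4.npz",**c); P=cloud(c)
o=arm.get_obs(); print(o["position"],o["ee_rot"],o["ft_force"],o["clock"])
u=np.array([.183,.983]); v=np.array([.983,-.183]); X=P.reshape(-1,3); X=X[~np.isnan(X[:,0])]
d=X[:,:2]-[.5635,.0605]; a=d@u*1000; b=d@v*1000; z=X[:,2]
k=(z>.092)&(z<.11)&(abs(b)<25)&(a>20)&(a<70); print("fin",cv2.minAreaRect(np.c_[a,b][k].astype(np.float32)),np.median(z[k]),k.sum())
for t in range(10,70,2):
    k=(abs(b)<18)&(abs(a-t)<1)&(z<.13); print(t,np.round(np.percentile(z[k],[5,50,95])*1000) if k.any() else None,end="; ")
E
```

```text
[0.55829586 0.02488141 0.20698359] [1.79820343e+02 1.47739064e-04 7.95511123e+01] [1.98669715 0.25913688 2.37917938] 5.575
fin ((44.6045036315918, -0.40697574615478516), (7.82944917678833, 26.434106826782227), 0.5579538345336914) 0.099016198098824 217
10 [70. 71. 72.]; 12 [70. 71. 72.]; 14 [27. 69. 72.]; 16 [15. 16. 17.]; 18 [15. 16. 18.]; 20 [15. 16. 17.]; 22 [15. 16. 17.]; 24 [15. 16. 17.]; 26 [15. 16. 17.]; 28 [15. 16. 17.]; 30 [15. 16. 17.]; 32 [15. 16. 17.]; 34 [15. 16. 17.]; 36 [15. 50. 71.]; 38 [70. 71. 72.]; 40 [70. 76. 99.]; 42 [ 71.  99. 100.]; 44 [ 71.  99. 100.]; 46 [ 70.  99. 100.]; 48 [ 71.  99. 100.]; 50 [70. 71. 72.]; 52 [70. 71. 72.]; 54 None; 56 [15. 16. 17.]; 58 [15. 16. 17.]; 60 [15. 16. 17.]; 62 [16. 48. 69.]; 64 [70. 71. 72.]; 66 [70. 71. 72.]; 68 [70. 71. 75.];
```

View pics/w4.png

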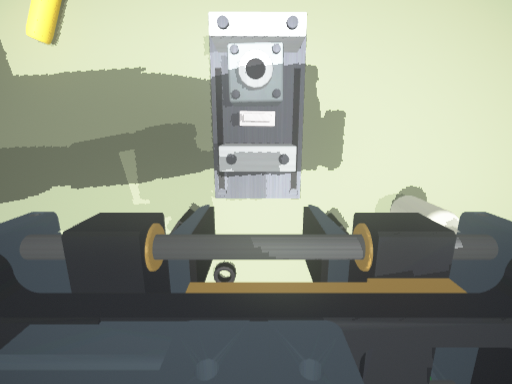

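The spacer stands upright at bed x ≈ 0, top at 70 mm, with about 9 mm to the housing. The wedge would push at its top and tip it, so I'll regrip the spacer and slide it against the housing and jaw first.

In the tool's units: 119 mm is 0.238, 100 mm is 0.2.

Call:
{"op": "servo_tool", "data": {
  "steps": [
    [60,0.08,0,0,0,0,0],
    [60,0.16,0,0,0,0,0],
    [60,0.16,0,0,0,0,0],
    [60,0.16,0,0.1,0,0,0],
    [60,0.16,0,0.2,0,0,0],
    [60,0.16,0,0.238,0,0,0],
    [60,0.16,0,0.238,0,0,0],
    [24,0.16,0,0.238,0,0,0],
    [24,0.16,0,0.238,0,0,0],
    [24,0.16,0,0.238,0,0,0],
    [24,0.16,0,0.238,0,0,0],
    [24,0.166,0,0.238,0,0,0],
    [24,0.172,0,0.238,0,0,0],
    [24,0.176,0,0.238,0,0,0],
    [24,0.178,0,0.238,0,0,0],
    [24,0.18,0,0.238,0,0,0],
    [24,0.18,0,0.238,0,0,0]
  ],
  "newtons": 15
}}

```text
clock: 7.7
position: [0.5743, 0.1166, 0.0853]
ee_rot: [180.0, 0.0, 79.6]
ft_force: [-1.1, -0.4, 5.4]
width: 0.304
finger_force: 15.0
```

In the tool's units: 3 mm is 0.006, 2 mm is 0.004.

Call:
{"op": "servo_tool", "data": {
  "steps": [
    [24,0.002,0,0,0,0,0],
    [24,0.004,0,0,0,0,0],
    [24,0.006,0,0,0,0,0],
    [24,0.006,0,0,0,0,0]
  ]
}}

```text
clock: 8.2
position: [0.5748, 0.1195, 0.0851]
ee_rot: [180.0, 0.0, 79.6]
ft_force: [-1.6, -1.9, 6.1]
width: 0.304
finger_force: 15.0
```

In the tool's units: 1.5 mm is 0.003, 1 mm is 0.002.

Call:
{"op": "servo_tool", "data": {
  "steps": [
    [24,0.001,0,0,0,0,0],
    [24,0.002,0,0,0,0,0],
    [24,0.003,0,0,0,0,0],
    [24,0.003,0,0,0,0,0]
  ]
}}

```text
clock: 8.7
position: [0.5749, 0.1207, 0.085]
ee_rot: [-180.0, 0.0, 79.6]
ft_force: [-1.3, -4.2, 6.0]
width: 0.305
finger_force: 15.0
```

In the tool's units: 2 mm is 0.004, 1.4 mm is 0.0028.

Call:
{"op": "servo_tool", "data": {
  "steps": [
    [24,0.0014,0,0,0,0,0],
    [24,0.0028,0,0,0,0,0],
    [24,0.004,0,0,0,0,0],
    [24,0.004,0,0,0,0,0]
  ]
}}

```text
clock: 9.2
position: [0.5752, 0.1229, 0.0849]
ee_rot: [-180.0, 0.0, 79.6]
ft_force: [-1.3, -4.1, 2.5]
width: 0.303
finger_force: 15.0
```

In the tool's units: -120 mm is -0.24, -95 mm is -0.19.

Call:
{"op": "servo_tool", "data": {
  "steps": [
    [60,0.004,0,0,0,0,0],
    [60,-0.004,0,0,0,0,0],
    [60,-0.004,0,0,0,0,0],
    [60,-0.004,0,-0.08,0,0,0],
    [60,-0.1,0,-0.18,0,0,0],
    [60,-0.19,0,-0.24,0,0,0],
    [60,-0.19,0,-0.24,0,0,0]
  ]
}}

```text
clock: 10.07
position: [0.5592, 0.0273, 0.2077]
ee_rot: [179.7, -0.0, 79.4]
ft_force: [0.9, -0.1, 0.3]
width: 0.656
finger_force: 0.0
```

```bash
cat > prof.py <<'E'
from h import *
c=cams.read_camera("wrist"); save(c,"pics/wp.png"); P=cloud(c)
o=arm.get_obs(); print(o["position"],o["ee_rot"],o["ft_force"],o["clock"])
u=np.array([.183,.983]); v=np.array([.983,-.183]); X=P.reshape(-1,3); X=X[~np.isnan(X[:,0])]
d=X[:,:2]-[.5635,.0605]; a=d@u*1000; b=d@v*1000; z=X[:,2]
k=(z>.092)&(z<.11)&(abs(b)<25)&(a>20)&(a<70); print("fin",cv2.minAreaRect(np.c_[a,b][k].astype(np.float32)),np.median(z[k]),k.sum())
for t in list(range(10,76,2))+list(range(108,136,2)):
    k=(abs(b)<16)&(abs(a-t)<1)&(z<.13); print(t,np.round(np.percentile(z[k],[5,50,95])*1000) if k.any() else None,end="; ")
E
python3 prof.py
```

```text
[0.55858119 0.02855502 0.20602084] [ 1.79870856e+02 -3.46109353e-02  7.94717491e+01] [ 0.63308112 -0.12223398  0.25877688] 10.125
fin ((35.445777893066406, -0.07095813751220703), (7.013882160186768, 26.833675384521484), 0.09422757476568222) 0.09935109123048302 214
10 [70. 71. 72.]; 12 [70. 71. 72.]; 14 [15. 56. 71.]; 16 [15. 16. 17.]; 18 [15. 16. 17.]; 20 [15. 16. 17.]; 22 [15. 16. 17.]; 24 [15. 16. 17.]; 26 [15. 16. 17.]; 28 [15. 16. 18.]; 30 [15. 69. 72.]; 32 [ 98.  99. 100.]; 34 [ 98.  99. 100.]; 36 [ 91.  99. 101.]; 38 [ 98.  99. 101.]; 40 [72. 89. 90.]; 42 [71. 73. 77.]; 44 [71. 72. 73.]; 46 [70. 71. 72.]; 48 [54. 55. 56.]; 50 [34. 35. 36.]; 52 [14. 16. 17.]; 54 [15. 16. 18.]; 56 [15. 16. 17.]; 58 [15. 16. 17.]; 60 [15. 16. 18.]; 62 [15. 16. 17.]; 64 [16. 54. 70.]; 66 [70. 71. 72.]; 68 [70. 71. 72.]; 70 [70. 71. 73.]; 72 [70. 71. 73.]; 74 [70. 71. 72.]; 108 [72. 89. 90.]; 110 [70. 88. 90.]; 112 [70. 72. 75.]; 114 [70. 72. 75.]; 116 [70. 71. 73.]; 118 [70. 71. 73.]; 120 [70. 71. 73.]; 122 [69. 71. 72.]; 124 None; 126 [62. 71. 76.]; 128 [75. 76. 78.]; 130 [75. 76. 78.]; 132 [75. 76. 77.]; 134 [75. 76. 77.];
```

View pics/wp.png

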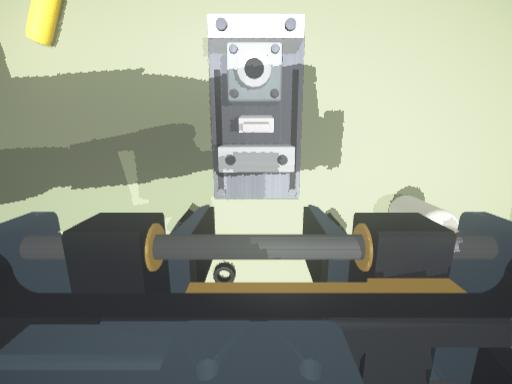

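```bash
for i in 1 2 3; do python3 prof.py | head -3| cut -c1-900; done
```

```text
[0.55813619 0.02935687 0.20490566] [ 1.79975172e+02 -1.81785088e-02  7.95347315e+01] [-0.52894655  0.40012894 -0.38066305] 10.175
fin ((41.41875457763672, -0.6061210632324219), (6.947321891784668, 27.65323257446289), 0.027388285845518112) 0.09919565446658163 221
10 [70. 71. 72.]; 12 [70. 71. 72.]; 14 [16. 57. 71.]; 16 [15. 16. 17.]; 18 [15. 16. 17.]; 20 [14. 16. 18.]; 22 [15. 16. 17.]; 24 [15. 16. 17.]; 26 [15. 16. 17.]; 28 [15. 16. 17.]; 30 [15. 16. 17.]; 32 [15. 16. 18.]; 34 [15. 16. 17.]; 36 [70. 71. 72.]; 38 [ 70.  99. 100.]; 40 [ 95.  99. 101.]; 42 [ 98.  99. 101.]; 44 [ 98.  99. 100.]; 46 [71. 71. 72.]; 48 [70. 71. 72.]; 50 [71. 71. 73.]; 52 None; 54 [15. 16. 17.]; 56 [15. 16. 17.]; 58 [14. 16. 17.]; 60 [15. 16. 17.]; 62 [15. 16. 17.]; 64 [16. 52. 70.]; 66 [70. 71. 72.]; 68 [70. 71. 72.]; 70 [70. 71. 72.]; 72 [70. 71. 72.]; 74 [70. 71. 72.]; 108 [71. 89. 91.]; 110 [70. 89. 90.]; 112 [70. 71. 72.]; 114 [70. 71. 73.]; 116 [70. 71. 73.]; 118 [70. 71. 72.]; 120 [70. 71. 72.]; 122 [69. 71. 72.]; 124 [67. 69. 70.]; 126 [63. 71. 77.]; 128 [75. 76. 77.]; 130 [75. 76. 77.]; 132 [75. 76.
[... 1558 characters left out ...]
26 [15. 16. 17.]; 28 [15. 16. 18.]; 30 [15. 16. 17.]; 32 [15. 16. 17.]; 34 [15. 16. 17.]; 36 [15. 18. 21.]; 38 [30. 36. 42.]; 40 [49. 58. 60.]; 42 [67. 70. 73.]; 44 [71. 72. 73.]; 46 [71. 73. 77.]; 48 [82. 90. 97.]; 50 [ 92.  99. 101.]; 52 [ 98.  99. 101.]; 54 [ 95.  99. 100.]; 56 [ 94.  99. 100.]; 58 [71. 71. 71.]; 60 None; 62 None; 64 [23. 53. 71.]; 66 [69. 71. 72.]; 68 [70. 71. 72.]; 70 [70. 71. 73.]; 72 [70. 71. 72.]; 74 [70. 71. 72.]; 108 [71. 89. 90.]; 110 [70. 89. 90.]; 112 [70. 71. 88.]; 114 [70. 71. 74.]; 116 [70. 71. 72.]; 118 [70. 71. 73.]; 120 [70. 71. 72.]; 122 [69. 71. 72.]; 124 None; 126 [62. 71. 76.]; 128 [75. 76. 78.]; 130 [75. 76. 77.]; 132 [75. 76. 77.]; 134 [75. 76. 78.];
```

The spacer only pivoted: its foot stuck and it is rocking back. The housing did move up near the jaw. I'll let it settle, then grip harder, lift, shift and set it down.

Call:
{"op": "servo_tool", "data": {
  "steps": [
    [60,0,0,0,0,0,0],
    [60,0,0,0,0,0,0],
    [60,0,0,0,0,0,0],
    [60,0,0,0,0,0,0],
    [60,0,0,0,0,0,0],
    [60,0,0,0,0,0,0],
    [60,0,0,0,0,0,0],
    [60,0,0,0,0,0,0],
    [60,0,0,0,0,0,0],
    [60,0,0,0,0,0,0],
    [60,0,0,0,0,0,0],
    [60,0,0,0,0,0,0]
  ]
}}

```text
clock: 11.78
position: [0.5582, 0.0294, 0.205]
ee_rot: [180.0, 0.0, 79.6]
ft_force: [-0.7, -0.5, -0.2]
width: 0.659
finger_force: 0.0
```

```bash
for i in 1 2; do python3 prof.py | head -3| cut -c1-760; done
```

```text
[0.55816725 0.02946694 0.20492964] [-1.79999389e+02 -2.56411089e-05  7.95983864e+01] [0.05315536 0.17224673 0.05978332] 11.825
fin ((45.06044387817383, -0.6075248718261719), (6.932652473449707, 27.542009353637695), 0.04664136469364166) 0.09915825198002581 220
10 [70. 71. 72.]; 12 [70. 71. 72.]; 14 [22. 62. 71.]; 16 [15. 16. 17.]; 18 [15. 16. 17.]; 20 [15. 16. 17.]; 22 [15. 16. 17.]; 24 [15. 16. 17.]; 26 [15. 16. 17.]; 28 [15. 16. 17.]; 30 [14. 16. 17.]; 32 [15. 16. 18.]; 34 [15. 16. 17.]; 36 [18. 70. 72.]; 38 [70. 71. 72.]; 40 [70. 71. 87.]; 42 [ 71.  99. 100.]; 44 [ 98.  99. 100.]; 46 [ 97.  99. 101.]; 48 [ 98.  99. 100.]; 50 [71. 71. 72.]; 52 [70. 71. 72.]; 54 None; 56 [15. 16. 17.]; 58 [15. 16. 17.]; 60 [14. 16. 17.]; 62 [15. 16. 17.]; 64 [20. 59. 70.]; 66 [70. 71. 72.]; 68 [70. 71. 73.]; 70 [70. 71. 73.]; 72 [70. 71. 72.]; 74 [70. 71. 73.]; 108 [72. 89. 90.]; 110 [71. 88. 89.]; 112 [70. 71. 87.]; 114 [70. 71. 72.]; 116 [70. 71. 72.]; 118 [70. 71. 72.]; 120 [70. 71. 72.]; 122 [69. 70. 72.]; 124 None; 1
[0.55817397 0.02946489 0.20492715] [1.79999514e+02 8.78122354e-04 7.96016061e+0
[... 239 characters left out ...]
. 16. 17.]; 18 [15. 16. 17.]; 20 [14. 16. 17.]; 22 [15. 16. 18.]; 24 [15. 16. 17.]; 26 [15. 16. 17.]; 28 [14. 16. 17.]; 30 [15. 16. 17.]; 32 [14. 16. 17.]; 34 [15. 70. 72.]; 36 [70. 71. 72.]; 38 [ 97.  99. 100.]; 40 [ 98.  99. 100.]; 42 [ 97.  99. 100.]; 44 [ 97.  99. 100.]; 46 [70. 71. 72.]; 48 [70. 71. 73.]; 50 [70. 71. 72.]; 52 None; 54 [15. 16. 17.]; 56 [15. 16. 18.]; 58 [15. 16. 17.]; 60 [15. 16. 17.]; 62 [15. 16. 17.]; 64 [20. 59. 71.]; 66 [70. 71. 72.]; 68 [70. 71. 72.]; 70 [70. 71. 72.]; 72 [70. 71. 73.]; 74 [70. 71. 72.]; 108 [71. 89. 90.]; 110 [71. 88. 90.]; 112 [70. 71. 88.]; 114 [70. 71. 73.]; 116 [70. 71. 72.]; 118 [70. 71. 72.]; 120 [70. 71. 72.]; 122 [69. 70. 71.]; 124 None; 1
```

In the tool's units: 127 mm is 0.254, 120 mm is 0.24.

Call:
{"op": "servo_tool", "data": {
  "steps": [
    [60,0.08,0,0,0,0,0],
    [60,0.152,0,0,0,0,0],
    [60,0.152,0,0.08,0,0,0],
    [60,0.152,0,0.12,0,0,0],
    [60,0.152,0,0.12,0,0,0],
    [60,0.152,0,0.12,0,0,0],
    [60,0.152,0,0.12,0,0,0],
    [60,0.152,0,0.12,0,0,0],
    [60,0.152,0,0.12,0,0,0],
    [60,0.152,0,0.12,0,0,0],
    [60,0.152,0,0.12,0,0,0],
    [60,0.152,0,0.12,0,0,0],
    [60,0.152,0,0.12,0,0,0],
    [60,0.152,0,0.12,0,0,0],
    [60,0.152,0,0.12,0,0,0],
    [60,0.152,0,0.18,0,0,0],
    [60,0.152,0,0.24,0,0,0],
    [60,0.152,0,0.254,0,0,0],
    [60,0.152,0,0.254,0,0,0],
    [60,0.152,0,0.254,0,0,0]
  ]
}}

```text
clock: 14.38
position: [0.5726, 0.1043, 0.0791]
ee_rot: [179.9, -0.0, 79.6]
ft_force: [0.2, -0.2, 1.4]
width: 0.653
finger_force: 0.0
```

Call:
{"op": "servo_tool", "data": {
  "steps": [
    [24,0,0,0,0,0,0],
    [24,0,0,0,0,0,0],
    [24,0,0,0,0,0,0],
    [24,0,0,0,0,0,0],
    [24,0,0,-0.006,0,0,0],
    [24,0,0,-0.008,0,0,0],
    [24,0.012,0,-0.008,0,0,0],
    [24,0.02,0,-0.008,0,0,0],
    [24,0.023,0,-0.008,0,0,0],
    [24,0.023,0,-0.008,0,0,0]
  ],
  "newtons": 50
}}

```text
clock: 15.62
position: [0.5739, 0.1156, 0.0818]
ee_rot: [-180.0, 0.0, 79.6]
ft_force: [0.7, -0.0, -1.3]
width: 0.3
finger_force: 50.0
```

Call:
{"op": "servo_tool", "data": {
  "steps": [
    [24,0.002,0,0,0,0,0],
    [24,0.004,0,0,0,0,0],
    [24,0.004,0,0,0,0,0]
  ]
}}

```text
clock: 16.0
position: [0.5742, 0.1174, 0.0819]
ee_rot: [-180.0, 0.0, 79.6]
ft_force: [-1.0, -2.9, 0.4]
width: 0.297
finger_force: 50.0
```

In the tool's units: 4.5 mm is 0.009, 4 mm is 0.008.

Call:
{"op": "servo_tool", "data": {
  "steps": [
    [24,0,0,0.004,0,0,0],
    [24,0,0,0.006,0,0,0],
    [24,0,0,0.008,0,0,0],
    [24,0,0,0.009,0,0,0],
    [24,0,0,0.009,0,0,0]
  ]
}}

```text
clock: 16.62
position: [0.5745, 0.1176, 0.0779]
ee_rot: [180.0, -0.0, 79.6]
ft_force: [-4.3, -3.9, 10.5]
width: 0.296
finger_force: 50.0
```

Seated. I'll release it gently and retreat to look.

In the tool's units: -125 mm is -0.25, -90 mm is -0.18.

Call:
{"op": "servo_tool", "data": {
  "steps": [
    [24,0,0,-0.0014,0,0,0],
    [40,0,0,-0.0014,0,0,0],
    [60,0,0,-0.0014,0,0,0],
    [60,0,0,-0.0014,0,0,0],
    [60,0,0,-0.06,0,0,0],
    [60,0,0,-0.16,0,0,0],
    [60,-0.09,0,-0.25,0,0,0],
    [60,-0.18,0,-0.25,0,0,0],
    [60,-0.18,0,-0.25,0,0,0]
  ]
}}

```text
clock: 17.75
position: [0.5578, 0.027, 0.2031]
ee_rot: [179.9, -0.0, 79.5]
ft_force: [0.6, 0.3, 0.2]
width: 0.659
finger_force: 0.0
```

```bash
for i in 1 2; do python3 prof.py | head -3| cut -c1-980; done
```

```text
[0.55802476 0.02813522 0.20271992] [ 1.79968924e+02 -1.37060109e-02  7.94865410e+01] [0.43904378 1.83448202 0.05597919] 17.8
fin ((57.39813232421875, -0.12702274322509766), (26.89310073852539, 7.877237796783447), 89.72075653076172) 0.09896663081023577 245
10 [70. 71. 72.]; 12 [70. 71. 72.]; 14 [15. 63. 71.]; 16 [15. 16. 17.]; 18 [15. 16. 17.]; 20 [15. 16. 17.]; 22 [15. 16. 17.]; 24 [15. 16. 17.]; 26 [15. 16. 17.]; 28 [15. 16. 17.]; 30 [15. 16. 17.]; 32 [15. 16. 17.]; 34 [15. 16. 17.]; 36 [15. 16. 17.]; 38 [15. 16. 17.]; 40 [15. 16. 17.]; 42 [15. 16. 17.]; 44 [15. 16. 18.]; 46 [15. 16. 17.]; 48 [15. 16. 17.]; 50 [35. 69. 72.]; 52 [70. 71. 72.]; 54 [ 73.  92. 100.]; 56 [ 98.  99. 100.]; 58 [ 94.  99. 100.]; 60 [ 98.  99. 100.]; 62 [75. 98. 99.]; 64 [70. 71. 72.]; 66 [67. 69. 71.]; 68 [70. 71. 72.]; 70 [70. 71. 72.]; 72 [70. 71. 73.]; 74 [70. 71. 72.]; 108 [88. 89. 90.]; 110 [71. 89. 90.]; 112 [71. 88. 90.]; 114 [70. 71. 72.]; 116 [70. 71. 75.]; 118 [70. 71. 73.]; 120 [70. 71. 72.]; 122 [70. 71. 72.]; 124 [69. 70. 72.]; 126 [68. 74. 77.]; 128 [75. 76. 77.]; 130 [75. 76. 77.]; 132 [75. 7
[... 459 characters left out ...]
6. 17.]; 30 [15. 16. 17.]; 32 [15. 16. 17.]; 34 [15. 16. 17.]; 36 [15. 16. 17.]; 38 [15. 16. 17.]; 40 [15. 16. 17.]; 42 [15. 16. 17.]; 44 [15. 16. 17.]; 46 [15. 16. 17.]; 48 [15. 16. 17.]; 50 [34. 69. 72.]; 52 [70. 71. 72.]; 54 [ 74.  94. 100.]; 56 [ 98.  99. 100.]; 58 [ 97.  99. 100.]; 60 [ 98.  99. 100.]; 62 [71. 71. 71.]; 64 [70. 71. 72.]; 66 [67. 69. 71.]; 68 [70. 71. 72.]; 70 [70. 71. 72.]; 72 [70. 71. 72.]; 74 [70. 71. 72.]; 108 [71. 89. 90.]; 110 [71. 89. 90.]; 112 [70. 88. 90.]; 114 [70. 71. 73.]; 116 [70. 71. 73.]; 118 [70. 71. 72.]; 120 [70. 71. 72.]; 122 [70. 71. 72.]; 124 [69. 70. 71.]; 126 [68. 74. 77.]; 128 [75. 76. 77.]; 130 [75. 76. 77.]; 132 [75. 76. 78.]; 134 [75. 76. 77.];
```

In the tool's units: -308 mm is -0.616, -290 mm is -0.58, -11 degrees is -0.1222.

Call:
{"op": "servo_tool", "data": {
  "steps": [
    [70,-0.12,0.016,0,0,0,-0.0333],
    [70,-0.24,0.032,0,0,0,-0.0667],
    [70,-0.36,0.048,0,0,0,-0.1],
    [70,-0.48,0.064,0,0,0,-0.1222],
    [70,-0.58,0.078,0.06,0,0,-0.1222],
    [70,-0.616,0.082,0.14,0,0,-0.1222],
    [70,-0.616,0.082,0.17,0,0,-0.1222],
    [70,-0.616,0.082,0.17,0,0,-0.1222]
  ]
}}

```text
clock: 18.85
position: [0.5427, -0.2799, 0.1166]
ee_rot: [-179.9, -0.1, 90.7]
ft_force: [0.3, 0.2, 0.1]
width: 0.766
finger_force: 0.0
```

```bash
python3 - <<'E'
from h import *
c=cams.read_camera("wrist"); P=cloud(c); z=P[...,2]
m=(z>.078)&(z<.1)&(abs(P[...,0]-.543)<.04)&(abs(P[...,1]+.28)<.05)
k,l,s,_=cv2.connectedComponentsWithStats(m.astype(np.uint8))
for i in range(1,k):
    if s[i,4]>15:
        q=P[l==i]; print(s[i],cv2.minAreaRect((q[:,:2]*1000).astype(np.float32)),q.mean(0))
m=(z>.05)&(z<.1)&(abs(P[...,0]-.543)<.04)&(abs(P[...,1]+.28)<.05)
q=P[m]; print(cv2.minAreaRect((q[:,:2]*1000).astype(np.float32)))
o=arm.get_obs(); print(o["position"],o["ee_rot"],o["clock"])
E
```

```text
[241 208  35  14 452] ((542.4424438476562, -280.643798828125), (27.79452133178711, 8.18392562866211), 1.1737394332885742) [ 0.54249343 -0.27962727  0.08728317]
((542.394287109375, -281.1354064941406), (39.69764709472656, 42.44573211669922), 1.9803049564361572)
[ 0.54335626 -0.28018468  0.11774876] [-1.79982656e+02 -1.80603832e-02  9.06718548e+01] 18.9
```

In the tool's units: -70 mm is -0.14, 54 mm is 0.108, -0.6 degrees is -0.0067.

Call:
{"op": "servo_tool", "data": {
  "steps": [
    [70,-0.0014,-0.0016,0.06,0,0,-0.0067],
    [70,-0.0014,-0.0016,0.106,0,0,-0.0067],
    [70,-0.0014,-0.0016,0.108,0,0,-0.0067],
    [70,-0.0014,-0.0016,0.108,0,0,-0.0067],
    [24,-0.0014,-0.0016,0.108,0,0,-0.0067],
    [24,-0.0014,-0.0016,0.108,0,0,-0.0067],
    [24,-0.0014,-0.0016,0.108,0,0,-0.0067],
    [24,-0.0014,-0.0016,0.108,0,0,-0.0067],
    [24,-0.0014,-0.0016,0.08,0,0,-0.0067],
    [24,-0.0014,-0.0016,-0.04,0,0,-0.0067],
    [24,-0.0014,-0.0016,-0.14,0,0,-0.0067],
    [24,-0.0014,-0.0016,-0.14,0,0,-0.0067],
    [24,-0.0014,-0.0016,-0.14,0,0,-0.0067]
  ],
  "newtons": 60
}}

```text
clock: 20.52
position: [0.5416, -0.2819, 0.1873]
ee_rot: [-180.0, -0.0, 91.2]
ft_force: [-0.5, -0.2, -1.8]
width: 0.296
finger_force: 60.0
```

In the tool's units: 374 mm is 0.748, 340 mm is 0.68, 11.6 degrees is 0.1289.

Call:
{"op": "servo_tool", "data": {
  "steps": [
    [24,0.1,0.01,-0.01,0,0,0.0222],
    [24,0.22,0.02,-0.01,0,0,0.0444],
    [24,0.34,0.032,-0.01,0,0,0.0667],
    [24,0.46,0.044,-0.01,0,0,0.0889],
    [24,0.58,0.056,-0.01,0,0,0.1111],
    [24,0.68,0.066,-0.01,0,0,0.1289],
    [24,0.748,0.072,-0.01,0,0,0.1289],
    [24,0.748,0.072,0,0,0,0.1289],
    [24,0.748,0.072,0.04,0,0,0.1289],
    [24,0.748,0.072,0.072,0,0,0.1289],
    [24,0.748,0.072,0.072,0,0,0.1289],
    [24,0.748,0.072,0.072,0,0,0.1289]
  ]
}}

```text
clock: 22.02
position: [0.5703, 0.0921, 0.1514]
ee_rot: [-180.0, 0.0, 79.6]
ft_force: [-0.1, -0.3, -1.7]
width: 0.294
finger_force: 60.0
```

```bash
python3 - <<'E'
from h import *
o=arm.get_obs(); print(o["position"],o["ee_rot"])
a=[]
for n,(r0,c0) in dict(scene=(140,210),side=(130,180)).items():
    c=cams.read_camera(n)
    a.append(cv2.resize(c["image"][r0:r0+110,c0:c0+130][...,::-1],(399,338),interpolation=2))
cv2.imwrite("pics/p5.png",np.hstack(a))
E
```

```text
[0.57031097 0.09214249 0.15140907] [-1.79992320e+02  3.13728076e-03  7.95615015e+01]
```

View pics/p5.png

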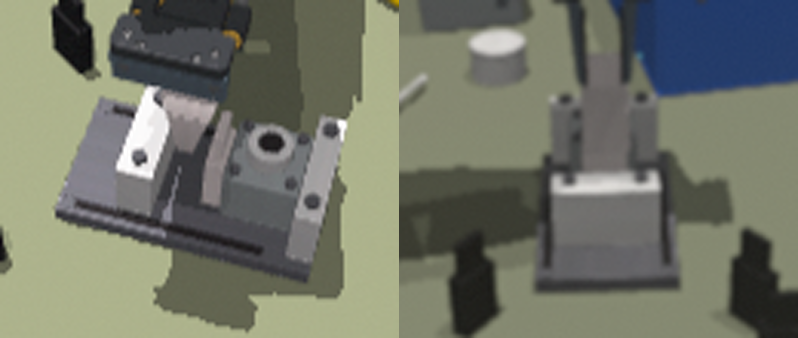

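In the tool's units: 58 mm is 0.116, 56 mm is 0.112.

Call:
{"op": "servo_tool", "data": {
  "steps": [
    [24,0,0,0.04,0,0,0],
    [24,0,0,0.08,0,0,0],
    [24,0,0,0.1,0,0,0],
    [24,0,0,0.112,0,0,0],
    [24,0,0,0.116,0,0,0],
    [24,0,0,0.116,0,0,0]
  ]
}}

```text
clock: 22.88
position: [0.5701, 0.0923, 0.0934]
ee_rot: [-180.0, 0.0, 79.6]
ft_force: [-1.1, -3.7, -2.2]
width: 0.298
finger_force: 60.0
```

In the tool's units: 4 mm is 0.008, 3 mm is 0.006.

Call:
{"op": "servo_tool", "data": {
  "steps": [
    [24,0,0,0.002,0,0,0],
    [24,-0.001,0,0.004,0,0,0],
    [24,-0.001,0,0.006,0,0,0],
    [24,-0.001,0,0.008,0,0,0],
    [24,-0.001,0,0.008,0,0,0]
  ]
}}

```text
clock: 23.5
position: [0.5708, 0.0916, 0.0905]
ee_rot: [179.9, 0.0, 79.6]
ft_force: [-3.2, -10.5, 12.0]
width: 0.299
finger_force: 60.0
```

In the tool's units: 3 mm is 0.006, 2 mm is 0.004.

Call:
{"op": "servo_tool", "data": {
  "steps": [
    [24,-0.001,0,0.001,0,0,0],
    [24,-0.002,0,0.002,0,0,0],
    [24,-0.002,0,0.004,0,0,0],
    [24,-0.002,0,0.006,0,0,0],
    [24,-0.002,0,0.006,0,0,0]
  ]
}}

```text
clock: 24.12
position: [0.5714, 0.0913, 0.0893]
ee_rot: [179.9, -0.0, 79.6]
ft_force: [-11.3, -5.2, 37.5]
width: 0.3
finger_force: 60.0
```

In the tool's units: 1.3 mm is 0.0026, -1 mm is -0.002.

Call:
{"op": "servo_tool", "data": {
  "steps": [
    [24,0,-0.001,0.001,0,0,0],
    [24,0,-0.002,0.002,0,0,0],
    [24,-0.0006,-0.002,0.0026,0,0,0],
    [24,-0.0006,-0.002,0.0026,0,0,0],
    [24,-0.0006,-0.002,0.0026,0,0,0],
    [24,-0.0006,-0.002,0.0026,0,0,0]
  ]
}}

```text
clock: 24.88
position: [0.5714, 0.0913, 0.0891]
ee_rot: [179.8, -0.1, 79.6]
ft_force: [-13.3, -4.8, 50.7]
width: 0.297
finger_force: 60.0
```

```bash
python3 - <<'E'
from h import *
o=arm.get_obs(); print(o["position"],o["ft_force"],o["moment"],o["finger_force"],o["clock"])
a=[]
for n,(r0,c0) in dict(scene=(140,210),side=(130,180)).items():
    c=cams.read_camera(n)
    a.append(cv2.resize(c["image"][r0:r0+110,c0:c0+130][...,::-1],(399,338),interpolation=2))
cv2.imwrite("pics/p6.png",np.hstack(a))
c=cams.read_camera("wrist"); P=cloud(c); X=P.reshape(-1,3); X=X[~np.isnan(X[:,0])]
u=np.array([.183,.983]); v=np.array([.983,-.183]); d=X[:,:2]-[.5635,.0605]; a=d@u*1000; b=d@v*1000; z=X[:,2]
for t in range(40,136,3):
    k=(abs(b)<16)&(abs(a-t)<1)&(z<.12); print(t,np.round(np.percentile(z[k],[5,50,95])*1000) if k.any() else None,end="; ")
k=(z>.066)&(z<.0735)&(a>67)&(a<123)&(abs(b)<40); print(cv2.minAreaRect(np.c_[a,b][k].astype(np.float32)))
E
```

```text
[0.57144579 0.09126826 0.08907937] [-13.32209633  -4.75532834  50.71069383] [-0.8633729   2.89159709 -0.14990267] 60.02932548522949 24.875
40 [ 81.  82. 116.]; 43 [ 81.  82. 110.]; 46 [ 81.  82. 115.]; 49 [ 81.  82. 116.]; 52 [73. 82. 82.]; 55 [ 97.  99. 100.]; 58 [ 92.  99. 100.]; 61 [ 72.  98. 100.]; 64 [70. 71. 72.]; 67 [69. 70. 71.]; 70 [70. 71. 72.]; 73 [70. 71. 72.]; 76 [70. 71. 72.]; 79 [70. 72. 89.]; 82 [71. 89. 90.]; 85 [72. 89. 90.]; 88 [88. 89. 91.]; 91 [88. 89. 91.]; 94 [88. 89. 91.]; 97 [88. 89. 91.]; 100 [88. 89. 90.]; 103 [88. 89. 90.]; 106 [72. 89. 90.]; 109 [71. 89. 90.]; 112 [70. 88. 90.]; 115 [70. 71. 72.]; 118 [70. 71. 73.]; 121 [70. 71. 72.]; 124 [69. 71. 72.]; 127 [74. 76. 77.]; 130 [75. 76. 77.]; 133 [75. 76. 77.]; ((95.08529663085938, -2.253416061401367), (55.81208801269531, 60.25553512573242), 0.025290103629231453)
```

View pics/p6.png

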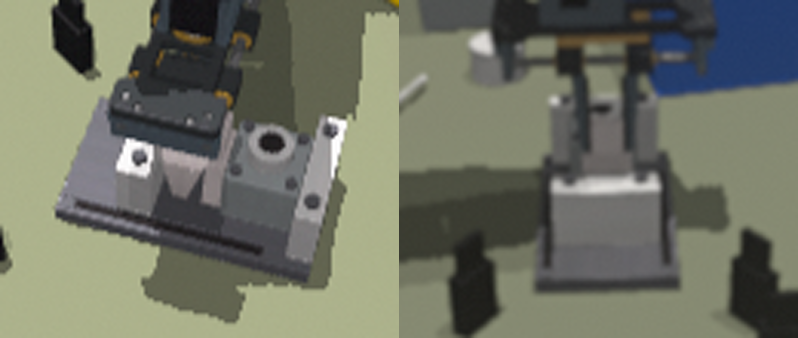

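The pictures show the wedge centred in the gap and jammed. Its shoulder is at about 81 mm, so the foot is about 6 mm off the bed. The spacer is upright, the housing is square and tight on the jaw, and Fz is steady at 50 N. Handing in.

```bash
python3 -c "
from cell import arm
print(arm.sign_off()); o=arm.get_obs(); print(o['ft_force'],o['clock'])"
```

```text
the job is handed in; nothing more can be done
None
the job is handed in; nothing more can be done
```

The job is handed in at about 25 s (no verdict came back): one spacer stands upright against the housing, and the wedge is held and pressed in at about 50 N, its foot about 6 mm above the bed, with the housing tight against the jaw.

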